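Close and pin the deburring pot

TASK

Close the deburring pot: take its loose round cover off the sloping wooden stand and set it onto the pot's rim, fully seated and level, with the cover's orange eyelet over the hole in the pot's yellow lug. Then take the red-handled locking pin out of the wooden block and push it down through both holes until its collar rests on the eyelet. Do not drop the cover, not even onto the pot, and leave the other things on the bench where they are.

Things in the scene. Friction and masses are not known exactly. Their poses are not given: they have to be found in the camera images.
- pot: open round steel pot on a fixed blue drive base (150 x 150 x 34 mm); cannot be moved, may stand left or right of the block. Pot outer diameter 116, wall 5 (mouth 106 wide), rim 115 above the bench, inside floor about 67 below the rim. Origin on the bench under the pot axis; z up, x points to the yellow lug on the pot side.
- pot_rim (a point): centre of the pot mouth, at rim height (115 mm above the bench); axes as the pot.
- pot_eye (a point): centre of the 13 mm through hole in the yellow lug (42 x 36 x 8 mm), on the lug top face, 78 mm from the pot axis along the pot x and 1.5 mm below rim height; free space below the lug.
- stand: fixed wooden stand with a sloping face 160 (up the slope) x 150 mm, tilted 30 degrees to level; at its middle the face is 65 mm above the bench. Two 10 mm steel pegs, 19 mm tall, near its low edge keep the cover from sliding. Origin at the middle of the face; z is the outward normal of the face (leans roughly towards the robot), x points up the slope.
- cover: loose aluminium disc, 124 diameter, 6 thick, 0.3 kg, lying on the stand. Below: black plug 10 deep, 101 diameter tapering to 92, fits in the pot mouth. On top: black grip bar 46 long (cover x), 13 thick (cover y), up to 38 above the origin. Orange eyelet plate 36 x 32 x 6 sticks out along cover x. Origin: centre of the disc underside, which rests on the rim; z out through the bar.
- cover_grip (a point): point in the grip bar, 28 mm above the cover origin along the cover z; good TCP place for a grasp with the fingers closing along cover y and the tool along the cover -z.
- cover_eye (a point): centre of the 14 mm hole in the orange eyelet, on its top face, 78 mm from the cover axis along cover x, 6 mm above the cover origin.
- block: fixed wooden block 110 x 48 x 46 mm (x, y, z) with the pin standing in a hole 30 mm from its centre along its -x; on the +x half stand two fixed punches 12 mm thick, 16 mm high, brass and dark. Origin under its centre.
- block_hole (a point): mouth of the 11 mm hole, 42 mm deep, in which the pin stands at the start, on the top face of the block (46 mm high).
- pin: loose locking pin, about 0.07 kg: steel shank 8 mm diameter reaching 38 mm below the origin with a tapered tip, steel collar 22 mm diameter from 0 to 5 mm, red round handle 14 mm diameter from 5 to 48 mm above the origin. Stands upright in the block. Origin at the centre of the collar underside; z up along the handle.
- pin_grip (a point): point in the red handle, 29 mm above the pin origin.
- pin_tip (a point): lower end of the pin shank, 38 mm below the pin origin.
- oil_bottle: loose bystander: white oil bottle with yellow label and red cap, 56 mm diameter, 200 mm tall, standing behind the block; origin under its centre.
- nut_jar: loose bystander: amber jar, 64 mm diameter, 85 mm tall; origin under its centre.
- carton: loose bystander: carton 75 x 110 x 60 mm; origin under its centre.
- hammer: loose bystander: hammer lying at the left, about 0.28 m long along its x.
- wrench: loose bystander: wrench lying near the robot, along its x.
- paint_can: loose bystander: blue can, 66 mm diameter, 110 mm tall; origin under its centre.
- tape_roll: loose bystander: grey ring lying flat, 70 mm diameter, 22 mm tall; origin under its centre.

How it is judged:
By the outcome, as a careful person would: the job done as asked, in the order asked, and still so for the second after the job is handed in, with the robot touching nothing.
It also fails if it takes over 58 s, if anything falls off the work surface, if the arm or the gripper's body presses on something with over 40 N, if the wrist force passes 120 N, or if a joint passes its speed limit or range.

ROBOT

A 6-joint arm with a two-finger parallel gripper is mounted at the origin on the work surface. World frame = base frame: x ahead of the robot, y to its left, z up, the work surface at z = 0. Lengths are in m, angles in rad, forces in N, time in s.
With the tool pointing down it reaches from about 0.35 to 0.975 m from the base axis. Payload 4.9 kg.
Tool frame: the origin (TCP) lies between the finger pads, 19 mm behind the fingertips; this is the grasp point; z points along the fingers, y is the line along which they close (so a half turn about z gives the same grasp; the last joint's range is limited). The gripper opens to 85 mm and grips with 20 to 120 N. Pads are 22 mm wide; open, the fingers measure 114 mm over their backs; the gripper's body (76 mm by 85 mm) begins 54 mm behind the grasp point. The pads swing forward as they close: fully open they stand 13 mm farther back than shut.
Start: joints at [1.208, 0.053, 1.613, -0, 1.476, -0.119], TCP at [0.151, 0.607, 0.25] pointing down, gripper open.
Joint ranges: [-3.01, 3.01], [-1.01, 2.22], [0.06, 2.58], [-1.02, 4.17], [0.09, 2.62], [-3.14, 3.14]. Speed limits (rad/s): [2.57, 2.57, 3.14, 3.14, 3.14, 3.14].

INTERFACE

Orientations are given as a rotation vector (axis times angle).
In Python, from station import ctrl gives the robot as it stands. The module is installed in compiled form; this text tells all that it offers.
- The arm moves only by the tool jog_arm, never from a script. Its argument "steps" is a list of rows, each an object with "delta_rot": the turn, a rotation vector about the tool's x, y, z in degrees, a list of three; "linear": the shift along the tool's x, y, z in m, a list of three; "grip": the finger opening in m, from 0 to 0.0854. In form: [{"delta_rot": [rx, ry, rz], "linear": [x, y, z], "grip": grip}, ...]. A call has 1 to 10 rows; each row shifts and turns the commanded pose from where the row before left it, along the tool's axes as they then stand; what a row does not reach is not made up. A row lasts 1/10 s, in which the tool goes at most 50 mm and 8.59 degrees, less where a joint would pass 70% of its speed; a pose out of reach is approached as far as the arm can. A call with a gripper value outside its range is refused whole. The fingers move at their own pace and stop on an object; "newtons" is the grip in N (left out, the last holds). Time passes only in rows, so rows that do not move let the fingers close. It gives the time, the measured TCP pose, the force, the opening and the grip force at its end, in the units of the state.
- ctrl.get_obs(): the state, without advancing time (a new reading comes with each control period).
- ctrl.get_image(name): name is "side" or "top"; returns (picture, depth): 384x512x3 uint8, red, green, blue; 384x512 float32, m along the optical axis (not along the pixel's ray), 0 where there is no reading.
- ctrl.camera_info(name): a dict with "camera_matrix" (3x3 intrinsics, pixels), "R" (3x3) and "t" (3): a world point X has camera coordinates R X + t. Camera axes: x right, y down, z forward; pixel columns grow to the right and rows downward; lengths in m; the calibration is good to about 2 mm. A picture is of the moment at which its call begins. camera_info takes no time and is no camera call.
- ctrl.finish_job(): hands the job in; it is judged then, once.
The state is a dict: "t": time; "q": joint angles; "dq": joint speeds; "effort": joint torques, N m; "tool_pos": TCP position; "tool_rot": TCP orientation; "contact_force": force on the tool from outside, world axes, zero at the start; "wrist_torque": the same for the moment, N m; "opening": finger opening in m; "grip_force": force on a finger pad.
Only numpy, scipy, OpenCV 4.12 (cv2) and the standard library are available. Lean on these libraries where they do the work, as an engineer would, in place of code of your own. Each camera call takes 0.05 s, during which the arm holds its last target. There are 200 camera calls.

## Working session

There is one attempt and no reset: what is moved stays moved. The work goes in short steps, Python scripts to look and compute and a tool call to move; the robot and the scene stay as the last step left them, time stands still between calls to the robot, and variables do not carry over. Pictures are saved under pics/ and viewed, at most 13 in all, crops included, and the job is handed in when it is done.

Besides the shell and the picture viewer there is one more tool, called after "Request:" by a JSON object that holds its "api" and its "payload". jog_arm: Moves the arm, as the interface text tells. Its arguments: {"type":"object","properties":{"steps":{"type":"array"},"newtons":{"type":"number"}},"required":["steps"]}

```bash
mkdir -p pics; ls
python3 - <<'E'
from station import ctrl
import cv2,numpy as np
for n in("side","top"):
    im,d=ctrl.get_image(n); np.savez(f"pics/{n}0.npz",im=im,d=d)
    cv2.imwrite(f"pics/{n}0.png",im[:,:,::-1]); c=ctrl.camera_info(n)
    print(n,np.round(c["camera_matrix"],1).tolist(),np.round(c["R"],3).tolist(),np.round(c["t"],3).tolist(), np.round(-c["R"].T@c["t"],3))
o=ctrl.get_obs();print({k:np.round(v,3).tolist() for k,v in o.items()})
E
```

```text
pics
side [[379.1, 0.0, 251.7], [0.0, 379.1, 186.0], [0.0, 0.0, 1.0]] [[-0.895, -0.447, 0.011], [-0.293, 0.569, -0.768], [0.337, -0.691, -0.64]] [0.499, 0.229, 0.886] [0.215 0.705 0.737]
top [[444.4, 0.0, 258.9], [0.0, 444.4, 192.4], [0.0, 0.0, 1.0]] [[-0.021, -1.0, -0.011], [-0.995, 0.022, -0.099], [0.1, 0.008, -0.995]] [0.032, 0.572, 1.315] [0.439 0.008 1.366]
{'t': 0.1, 'q': [1.208, 0.053, 1.614, -0.0, 1.476, -0.119], 'dq': [0.001, 0.001, -0.004, 0.0, -0.0, -0.0], 'effort': [0.001, -39.49, -37.136, -0.0, 0.004, -0.0], 'tool_pos': [0.151, 0.606, 0.249], 'tool_rot': [-0.382, -3.118, 0.003], 'contact_force': [0.014, -0.611, 0.018], 'wrist_torque': [-0.012, 0.038, -0.001], 'grip_force': 0.0, 'opening': 0.085}
```

View pics/side0.png

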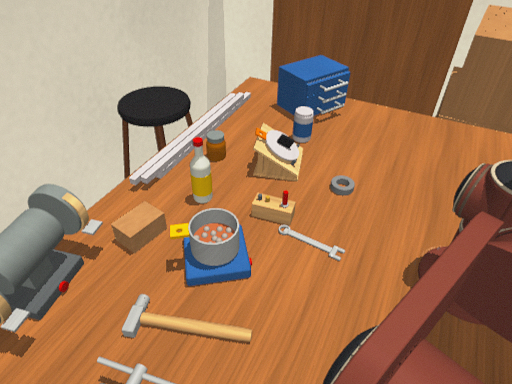

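View pics/top0.png

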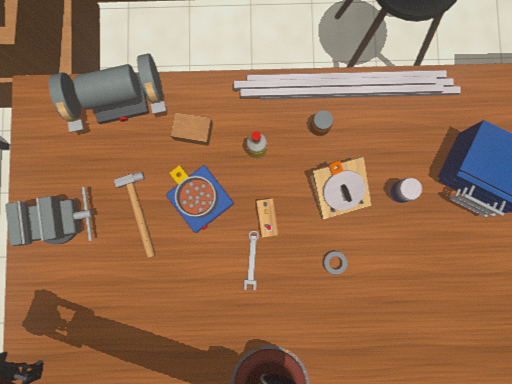

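The side view shows the pot at (215,240), its yellow lug at (180,230), the pin at (285,198) and the cover at (283,148) with its orange eyelet at (262,133). In the top view the pot is at (196,196), the lug at (180,174), the pin at about (267,212), the cover at (345,190) and its eyelet at (336,168).

Run:
```python
import cv2,numpy as np
t=np.load("pics/top0.npz")["im"][:,:,::-1];s=np.load("pics/side0.npz")["im"][:,:,::-1]
a=cv2.resize(t[145:245,160:380],None,fx=3.6,fy=3.6,interpolation=cv2.INTER_CUBIC)
cv2.imwrite("pics/tc.png",a)
b=cv2.resize(s[115:285,165:315],None,fx=3.5,fy=3.5,interpolation=cv2.INTER_CUBIC)
cv2.imwrite("pics/sc.png",b)
```

```text
(no output)
```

View pics/tc.png

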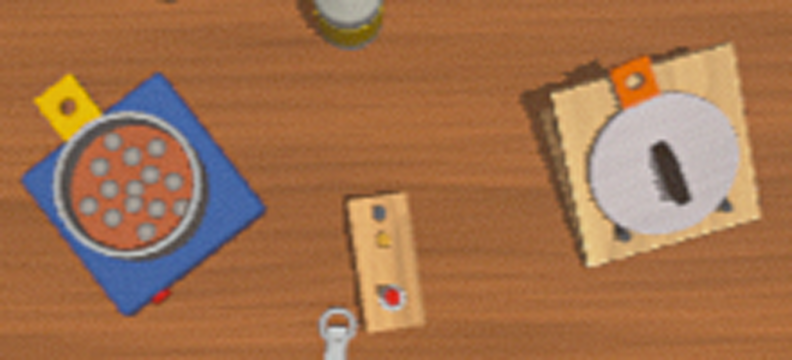

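View pics/sc.png

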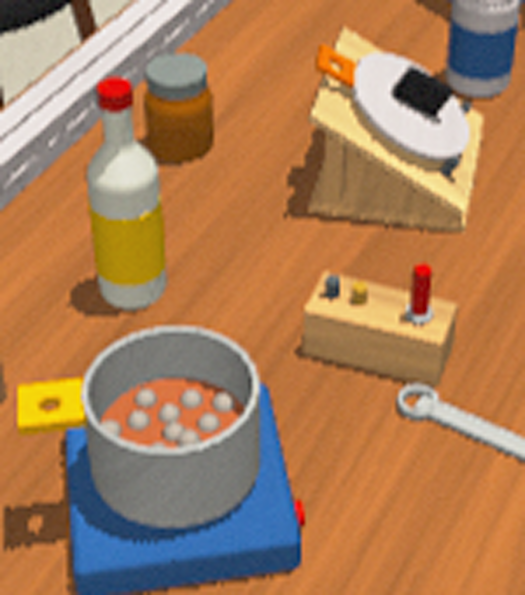

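The crops show the lug hole at top crop (67,106) and side crop (48,404), the pin handle at (392,297) and (421,290), the cover disc centred at (665,163) and (411,105), and the eyelet hole at (636,80) in the top crop.

```bash
cat > h.py <<'E'
import cv2,numpy as np
from station import ctrl
def cam(n):
    c=ctrl.camera_info(n); return c["camera_matrix"],c["R"],c["t"]
def ray(n,p):
    K,R,t=cam(n); d=R.T@np.linalg.solve(K,[p[0],p[1],1]); return -R.T@t,d/np.linalg.norm(d)
def tri(pt,ps):
    (a,d),(b,e)=ray("top",pt),ray("side",ps)
    s=np.linalg.lstsq(np.c_[d,-e],b-a,rcond=None)[0]; P,Q=a+s[0]*d,b+s[1]*e
    return (P+Q)/2,np.linalg.norm(P-Q)
def plane(n,p,z):
    a,d=ray(n,p); return a+d*(z-a[2])/d[2]
def cloud(n,d):
    K,R,t=cam(n); v,u=np.mgrid[:384,:512]
    X=np.stack([(u-K[0,2])/K[0,0]*d,(v-K[1,2])/K[1,1]*d,d],-1); return (X-t)@R
def mask(im,box,hlo,hhi,smin=120,vmin=60):
    h=cv2.cvtColor(im,cv2.COLOR_RGB2HSV); m=cv2.inRange(h,(hlo,smin,vmin),(hhi,255,255))
    o=np.zeros_like(m); x0,y0,x1,y1=box; o[y0:y1,x0:x1]=m[y0:y1,x0:x1]; return o
def cen(m):
    v,u=np.nonzero(m); return np.array([u.mean(),v.mean()]),len(u)
def filled(m):
    c,h=cv2.findContours(m,cv2.RETR_CCOMP,cv2.CHAIN_APPROX_NONE)
    i=max(range(len(c)),key=lambda k:cv2.contourArea(c[k])); return c,h,i
E
python3 - <<'E'
from h import *
np.set_printoptions(precision=4,suppress=True)
D={n:np.load(f"pics/{n}0.npz") for n in("top","side")}
C={n:cloud(n,D[n]["d"]) for n in D}
def circ(P):
    A=np.c_[2*P,np.ones(len(P))];s=np.linalg.lstsq(A,(P**2).sum(1),rcond=None)[0];return s[:2],np.sqrt(s[2]+s[:2]@s[:2])
for n in D:
    X=C[n]; 
    if n=="top":
        c0=plane("top",(196,196),.115)
        print("pot approx",c0)
    r=np.hypot(X[...,0]-c0[0],X[...,1]-c0[1])
    im=D[n]["im"]; sat=cv2.cvtColor(im,cv2.COLOR_RGB2HSV)[...,1]
    m=(abs(X[...,2]-.115)<.006)&(r<.066)&(sat<70); print(n,"rim",circ(X[m][:,:2]),X[m][:,2].mean(),m.sum())
# colours
B={"lug":((165,160,192,186),(168,215,195,245),22,35),"orange":((325,155,348,178),(250,122,272,145),5,18),"red":((258,220,280,234),(277,186,295,210),-1,-1)}
for k,(bt,bs,lo,hi) in B.items():
    pts={}
    for n,b in(("top",bt),("side",bs)):
        im=D[n]["im"]
        m=mask(im,b,lo,hi,150,120) if lo>=0 else mask(im,b,0,4,150,70)|mask(im,b,174,180,150,70)
        c,h,i=filled(m); hol=[j for j in range(len(c)) if h[0][j][3]==i]
        f=np.zeros_like(m); cv2.drawContours(f,c,i,255,-1)
        hole=cen(f&~m) if (f&~m).any() else None
        print(k,n,"filled",cen(f),"hole",hole,"rect",cv2.minAreaRect(c[i]), "depthXYZ med",np.median(C[n][m>0],0))
        pts[n]=(cen(f)[0],hole)
    print(" tri filled",tri(pts["top"][0],pts["side"][0]))
    if pts["top"][1] and pts["side"][1]: print(" tri hole",tri(pts["top"][1][0],pts["side"][1][0]))
# cover disc white: seed boxes
for n,b in(("top",(320,165,370,215)),("side",(262,125,302,165))):
    im=D[n]["im"];h=cv2.cvtColor(im,cv2.COLOR_RGB2HSV);m=cv2.inRange(h,(0,0,150),(180,45,255));o=np.zeros_like(m);x0,y0,x1,y1=b;o[y0:y1,x0:x1]=m[y0:y1,x0:x1]
    c,hh,i=filled(o);hu=cv2.convexHull(c[i]);e=cv2.fitEllipse(hu)
    P=C[n][o>0];P=P[P[:,2]>.02];q=P.mean(0);w=np.linalg.svd(P-q)[2][2];w*=np.sign(w[2])
    f=np.zeros_like(o);cv2.drawContours(f,[hu],-1,255,-1)
    a,d=ray(n,e[0]); print("cover",n,e,cen(f),"normal",w,"tilt",np.degrees(np.arccos(w[2])),"centre on plane",a+d*((q-a)@w)/(d@w), len(P))
    k=(f>0)&(h[...,2]<80); print("bar px",cen(k),cv2.minAreaRect(np.argwhere(k)[:,::-1].astype(np.float32)),np.median(C[n][k],0))
    if n=="top":et=e[0]
    else: print("tri cover",tri(et,e[0]))
E
```

```text
pot approx [0.5578 0.1968 0.115 ]
top rim (array([0.5584, 0.2004]), np.float64(0.055200048695849234)) 0.11533783922164241 206
side rim (array([0.5571, 0.2002]), np.float64(0.055160968247013734)) 0.11402882657864799 400
lug top filled (array([178.375 , 174.1591]), 176) hole (array([178.4375, 174.25  ]), 16) rect ((178.40000915527344, 174.20001220703125), (13.600000381469727, 12.80000114440918), 53.13010025024414) depthXYZ med [0.6218 0.248  0.1147]
lug side filled (array([178.6765, 230.105 ]), 238) hole (array([178.6316, 230.2632]), 19) rect ((178.6615447998047, 230.29234313964844), (13.395750999450684, 18.605209350585938), 82.87498474121094) depthXYZ med [0.6219 0.2444 0.1138]
 tri filled (array([0.6206, 0.2462, 0.1145]), np.float64(0.0017529857121455813))
 tri hole (array([0.6206, 0.2463, 0.114 ]), np.float64(0.0013978446956089182))
orange top filled (array([335.0804, 162.4126]), 286) hole (array([335.6111, 165.1111]), 18) rect ((336.0, 164.5), (19.0, 22.0), 90.0) depthXYZ med [ 0.6652 -0.2058  0.0071]
orange side filled (array([257.191 , 131.0625]), 288) hole (array([260.3333, 133.
[... 878 characters left out ...]
ne [ 0.5694 -0.2293  0.0762] 1129
bar px (array([345.7662, 192.4935]), 77) ((345.78082275390625, 192.58218383789062), (16.853925704956055, 4.798686981201172), 69.44395446777344) [ 0.5599 -0.2276  0.1085]
cover side ((281.8142395019531, 144.82492065429688), (21.4130916595459, 38.9066047668457), 128.729248046875) (array([281.8087, 144.9522]), 669) normal [-0.4764 -0.1372  0.8684] tilt 29.72116438105421 centre on plane [ 0.5676 -0.2283  0.0797] 491
bar px (array([285.0698, 140.9457]), 129) ((285.1000061035156, 140.8000030517578), (14.310833930969238, 9.391485214233398), 26.56505012512207) [ 0.5579 -0.2269  0.0987]
tri cover (array([ 0.5686, -0.229 ,  0.0791]), np.float64(0.0012175516248473341))
```

Run:
```python
from h import *
np.set_printoptions(precision=4,suppress=True)
D={n:np.load(f"pics/{n}0.npz") for n in("top","side")}
C={n:cloud(n,D[n]["d"]) for n in D}
for z,n,p in((.094,"top",(268.62,226.92)),(.0725,"side",(285.02,197.39))): print("pin",plane(n,p,z))
c=np.array([.5686,-.229,.0791]); Ps=[]
for n,b in(("top",(325,155,348,178)),("side",(250,122,272,145))):
    m=mask(D[n]["im"],b,5,14,215,150);cc,h,i=filled(m);f=np.zeros_like(m);cv2.drawContours(f,cc,i,255,-1)
    print("orange",n,cen(f),cen(f&~m) if (f&~m).any() else 0,cv2.minAreaRect(cc[i]),np.median(C[n][m>0],0)); Ps.append(cen(f)[0])
print(tri(*Ps))
w={}
for n,b in(("top",(320,165,370,215)),("side",(262,125,302,165))):
    h=cv2.cvtColor(D[n]["im"],cv2.COLOR_RGB2HSV);X=C[n];m=cv2.inRange(h,(0,0,150),(180,45,255))>0
    m&=(np.linalg.norm(X-c,axis=-1)<.058);v=np.zeros_like(m);v[b[1]:b[3],b[0]:b[2]]=1;P=X[m&v]
    for _ in range(3):
        q=P.mean(0);k=np.linalg.svd(P-q)[2][2];k*=np.sign(k[2]);P=P[abs((P-q)@k)<.004]
    print(n,k,np.degrees(np.arccos(k[2])),np.degrees(np.arctan2(-k[1],-k[0])),len(P),np.std((P-q)@k),(c-q)@k)
# punches / block: points of height in block region
X=C["top"];m=(abs(X[...,0]-.48)<.09)&(abs(X[...,1])<.06)&(abs(X[...,2]-.046)<.005);print("block",m.sum(),X[m].mean(0))
u=np.argwhere(m)[:,::-1].astype(np.float32);r=cv2.boxPoints(cv2.minAreaRect(X[m][:,:2].astype(np.float32)));print(r)
```

```text
pin [ 0.4667 -0.0069  0.094 ]
pin [ 0.4657 -0.0114  0.0725]
orange top (array([335.789 , 166.9817]), 109) (array([335.4815, 167.0741]), 27) ((335.84478759765625, 166.862060546875), (10.770329475402832, 10.21324348449707), 68.19859313964844) [ 0.6311 -0.2009  0.1205]
orange side (array([258.6667, 134.1481]), 27) 0 ((258.9792785644531, 134.85171508789062), (12.70595932006836, 4.816637992858887), 48.366458892822266) [ 0.6324 -0.1945  0.1197]
(array([ 0.6336, -0.2007,  0.1147]), np.float64(0.0034889295679895703))
top [-0.4846 -0.1264  0.8656] 30.050496930659175 14.618806958295066 916 0.0018783995018788577 -0.0014002227296709927
side [-0.4815 -0.1271  0.8672] 29.86894406822161 14.785612049934084 412 0.001089813668798476 -0.0010582513442783494
block 502 [ 0.4953 -0.002   0.047 ]
[[ 0.4386  0.0149]
 [ 0.4443 -0.0326]
 [ 0.5528 -0.0194]
 [ 0.547   0.0281]]
```

```bash
cat >> h.py <<'E'
from scipy.spatial.transform import Rotation as Ro
n=np.array([-.483,-.127,.866]);n/=np.linalg.norm(n)
cT=np.array([.569,-.229,.0787])      # centre of disc top
def hit(nm,p,q=cT,w=n):
    a,d=ray(nm,p); return a+d*((q-a)@w)/(d@w)
def R_of(x,z): return np.c_[x,np.cross(z,x),z]
def plan(R,p):
    "turn (deg, tool frame) and shift in present and in turned tool frame"
    o=ctrl.get_obs(); R0=Ro.from_rotvec(o["tool_rot"]).as_matrix(); d=np.array(p)-o["tool_pos"]
    if R is None: R=R0
    rv=np.degrees(Ro.from_matrix(R0.T@R).as_rotvec())
    print("turn",rv.round(2),"shift before",(R0.T@d).round(4),"after",(R.T@d).round(4),"| world",d.round(4),"t",o["t"])
E
python3 - <<'E'
from h import *
np.set_printoptions(precision=4,suppress=True)
for nm,ps in(("top",[(335.79,166.98),(335.48,167.07)]),("side",[(258.67,134.15)])):
    for p in ps: 
        e=hit(nm,p)-cT; u=np.array([-n[0],-n[1],0]);u/=np.hypot(*u[:2]);v=np.cross([0,0,1],u);uu=np.cross(v,n)
        print(nm,e,np.linalg.norm(e),np.degrees(np.arctan2(e@v,e@uu)))
print("bar/center",hit("top",(344.1,190.06)),hit("side",(281.81,144.82)))
# bar top corners, dark pixels in both views, projected to bar top plane
for nm,b in(("top",(335,180,356,205)),("side",(272,130,300,155))):
    im=np.load(f"pics/{nm}0.npz")["im"];h=cv2.cvtColor(im,cv2.COLOR_RGB2HSV);m=np.zeros(im.shape[:2],np.uint8);m[b[1]:b[3],b[0]:b[2]]=(h[b[1]:b[3],b[0]:b[2],2]<90)*255
    r=cv2.boxPoints(cv2.minAreaRect(np.argwhere(m)[:,::-1].astype(np.float32))); print(nm,[(hit(nm,p,cT+.031*n)-cT-.031*n).round(4).tolist() for p in r])
th=np.radians(8);x=np.cos(th)*uu+np.sin(th)*v; R=R_of(-x,-n); np.savez("cov.npz",R=R,x=x)
plan(None,[.45,-.1,.27]); plan(R,[.45,-.1,.27]); print(cT+22*n/1000, cT+.122*n)
E
```

```text
top [0.0625 0.0282 0.039 ] 0.07883687628164565 8.270713854557231
top [0.0622 0.029  0.039 ] 0.07896913625074986 8.929919019606691
side [0.0632 0.0352 0.0404] 0.08292738802936041 12.532878916583579
bar/center [ 0.5692 -0.2289  0.0788] [ 0.5685 -0.2305  0.0782]
top [[0.0234, 0.0222, 0.0163], [0.0283, 0.0091, 0.0171], [-0.0156, -0.0127, -0.0106], [-0.0206, 0.0007, -0.0114]]
side [[0.0287, 0.0263, 0.0198], [0.0036, -0.0685, -0.008], [-0.036, -0.0054, -0.0209], [-0.0096, 0.0821, 0.0067]]
turn [0. 0. 0.] shift before [-0.4609 -0.6129 -0.0201] after [-0.4609 -0.6129 -0.0201] | world [ 0.2993 -0.706   0.0211] t 0.1
turn [ -5.57 -30.03 -35.82] shift before [-0.4609 -0.6129 -0.0201] after [ 0.0009 -0.7663  0.0366] | world [ 0.2993 -0.706   0.0211] t 0.1
[ 0.5584 -0.2318  0.0978] [ 0.5101 -0.2445  0.1844]
```

Request:
{"api": "jog_arm", "payload": {"steps": [{"delta_rot": [0, 0, 0], "linear": [-0.029, -0.0383, -0.0013], "grip": 0.045}, {"delta_rot": [0, 0, 0], "linear": [-0.029, -0.0383, -0.0013], "grip": 0.045}, {"delta_rot": [0, 0, 0], "linear": [-0.029, -0.0383, -0.0013], "grip": 0.045}, {"delta_rot": [0, 0, 0], "linear": [-0.029, -0.0383, -0.0013], "grip": 0.045}, {"delta_rot": [0, 0, 0], "linear": [-0.029, -0.0383, -0.0013], "grip": 0.045}, {"delta_rot": [0, 0, 0], "linear": [-0.029, -0.0383, -0.0013], "grip": 0.045}, {"delta_rot": [0, 0, 0], "linear": [-0.029, -0.0383, -0.0013], "grip": 0.045}, {"delta_rot": [0, 0, 0], "linear": [-0.029, -0.0383, -0.0013], "grip": 0.045}, {"delta_rot": [0, 0, 0], "linear": [-0.029, -0.0383, -0.0013], "grip": 0.045}, {"delta_rot": [0, 0, 0], "linear": [-0.029, -0.0383, -0.0013], "grip": 0.045}]}}

```text
t: 1.1
tool_pos: [0.3399, 0.163, 0.2628]
tool_rot: [0.381, 3.118, 0.0]
contact_force: [0.7, 0.2, 1.0]
opening: 0.045
grip_force: 0.0
```

Request:
{"api": "jog_arm", "payload": {"steps": [{"delta_rot": [0, 0, 0], "linear": [-0.029, -0.0383, -0.0013], "grip": 0.045}, {"delta_rot": [0, 0, 0], "linear": [-0.029, -0.0383, -0.0013], "grip": 0.045}, {"delta_rot": [0, 0, 0], "linear": [-0.029, -0.0383, -0.0013], "grip": 0.045}, {"delta_rot": [0, 0, 0], "linear": [-0.029, -0.0383, -0.0013], "grip": 0.045}, {"delta_rot": [0, 0, 0], "linear": [-0.029, -0.0383, -0.0013], "grip": 0.045}, {"delta_rot": [0, 0, 0], "linear": [-0.029, -0.0383, -0.0013], "grip": 0.045}, {"delta_rot": [-1, -5, -6], "linear": [0, 0, 0], "grip": 0.045}, {"delta_rot": [-1, -5, -6], "linear": [0, 0, 0], "grip": 0.045}, {"delta_rot": [-1, -5, -6], "linear": [0, 0, 0], "grip": 0.045}, {"delta_rot": [-1, -5, -6], "linear": [0, 0, 0], "grip": 0.045}]}}

```text
t: 2.1
tool_pos: [0.4532, -0.1001, 0.2704]
tool_rot: [-0.256, 2.774, 0.038]
contact_force: [0.4, -0.6, -0.2]
opening: 0.045
grip_force: 0.0
```

Request:
{"api": "jog_arm", "payload": {"steps": [{"delta_rot": [-1, -5, -6], "linear": [0, 0, 0], "grip": 0.045}, {"delta_rot": [-1, -5, -6], "linear": [0, 0, 0], "grip": 0.045}, {"delta_rot": [0, 0, 0], "linear": [0, 0, 0], "grip": 0.045}]}}

```text
t: 2.4
tool_pos: [0.4518, -0.1007, 0.2689]
tool_rot: [-0.515, 2.568, 0.054]
contact_force: [-0.9, -0.1, 0.2]
opening: 0.0453
grip_force: 0.0
```

Run:
```python
from h import *
c=np.load("cov.npz"); th=np.radians(1); x=c["x"]; x=np.cos(th)*x+np.sin(th)*np.cross(n,x); R=R_of(-x,-n); np.savez("cov.npz",R=R,x=x)
plan(R,cT+.06*n); plan(R,cT+.023*n)
```

```text
turn [ 0.51  0.09 -1.17] shift before [ 0.0461 -0.1503  0.1437] after [ 0.0489 -0.148   0.1451] | world [ 0.0882 -0.1359 -0.1382] t 2.4
turn [ 0.51  0.09 -1.17] shift before [ 0.0461 -0.1506  0.1807] after [ 0.0489 -0.148   0.1821] | world [ 0.1061 -0.1312 -0.1703] t 2.4
```

Request:
{"api": "jog_arm", "payload": {"steps": [{"delta_rot": [0.5, 0.1, -1.2], "linear": [0, 0, 0], "grip": 0.045}, {"delta_rot": [0, 0, 0], "linear": [0.0098, -0.0296, 0.029], "grip": 0.045}, {"delta_rot": [0, 0, 0], "linear": [0.0098, -0.0296, 0.029], "grip": 0.045}, {"delta_rot": [0, 0, 0], "linear": [0.0098, -0.0296, 0.029], "grip": 0.045}, {"delta_rot": [0, 0, 0], "linear": [0.0098, -0.0296, 0.029], "grip": 0.045}, {"delta_rot": [0, 0, 0], "linear": [0.0098, -0.0296, 0.029], "grip": 0.045}, {"delta_rot": [0, 0, 0], "linear": [0, 0, 0], "grip": 0.045}, {"delta_rot": [0, 0, 0], "linear": [0, 0, 0], "grip": 0.045}]}}

```text
t: 3.2
tool_pos: [0.5423, -0.2353, 0.1313]
tool_rot: [-0.543, 2.563, 0.039]
contact_force: [0.6, 0.3, 0.4]
opening: 0.0447
grip_force: 0.0
```

Run:
```python
from h import *
R=np.load("cov.npz")["R"]; plan(R,cT+.023*n)
a=ctrl.get_image("top")[0];b=ctrl.get_image("side")[0]
f=lambda i,x,y:cv2.resize(i[y:y+90,x:x+90],(390,390),interpolation=cv2.INTER_CUBIC)[:,:,::-1]
cv2.imwrite("pics/g1.png",np.hstack([f(a,300,145),f(b,240,90)]))
```

```text
turn [ 0.2  -0.04  0.15] shift before [ 0.0025 -0.0004  0.0362] after [ 0.0026 -0.0003  0.0362] | world [ 0.0156  0.0034 -0.0326] t 3.2
```

View pics/g1.png

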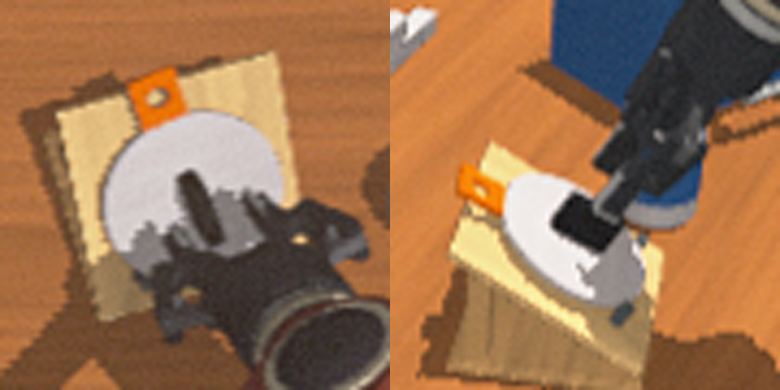

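Top crop: the bar at about (200,205) lies midway between the fingers at (180,240) and (262,205), aligned with the tool. Side crop: the fingers are just above the bar at (585,220). I'll descend.

Request:
{"api": "jog_arm", "payload": {"steps": [{"delta_rot": [0, 0, 0], "linear": [0.0025, 0, 0.01], "grip": 0.045}, {"delta_rot": [0, 0, 0], "linear": [0, 0, 0.013], "grip": 0.045}, {"delta_rot": [0, 0, 0], "linear": [0, 0, 0.009], "grip": 0.045}, {"delta_rot": [0, 0, 0], "linear": [0, 0, 0.004], "grip": 0.045}, {"delta_rot": [0, 0, 0], "linear": [0, 0, 0], "grip": 0.045}]}}

```text
t: 3.8
tool_pos: [0.5572, -0.2316, 0.0995]
tool_rot: [-0.544, 2.561, 0.036]
contact_force: [0.6, -0.0, 0.4]
opening: 0.045
grip_force: 0.0
```

Run:
```python
from h import *
R=np.load("cov.npz")["R"]; plan(R,cT+.023*n); o=ctrl.get_obs();print(o["contact_force"],o["q"])
```

```text
turn [0.09 0.04 0.21] shift before [ 0.     -0.0005  0.001 ] after [-0.     -0.0005  0.001 ] | world [ 0.0007 -0.0003 -0.0009] t 3.8
[ 0.55617484 -0.04412385  0.37001603] [-0.69847707 -0.03599015  2.03197817  0.54797009  0.90351457 -2.97964684]
```

Request:
{"api": "jog_arm", "payload": {"steps": [{"delta_rot": [0, 0, 0], "linear": [0, 0, 0], "grip": 0.02}, {"delta_rot": [0, 0, 0], "linear": [0, 0, 0], "grip": 0.013}, {"delta_rot": [0, 0, 0], "linear": [0, 0, 0], "grip": 0.005}, {"delta_rot": [0, 0, 0], "linear": [0, 0, 0], "grip": 0.0}, {"delta_rot": [0, 0, 0], "linear": [0, 0, 0], "grip": 0.0}], "newtons": 80}}

```text
t: 4.3
tool_pos: [0.5575, -0.2327, 0.1011]
tool_rot: [-0.543, 2.56, 0.033]
contact_force: [-3.8, -0.3, 4.6]
opening: 0.0118
grip_force: 78.7
```

Request:
{"api": "jog_arm", "payload": {"steps": [{"delta_rot": [0, 0, 0], "linear": [0, 0, -0.008], "grip": 0.0}, {"delta_rot": [0, 0, 0], "linear": [0, 0, -0.012], "grip": 0.0}, {"delta_rot": [0, 0, 0], "linear": [0, 0, -0.02], "grip": 0.0}, {"delta_rot": [0, 0, 0], "linear": [0, 0, -0.02], "grip": 0.0}, {"delta_rot": [0, 0, 0], "linear": [0, 0, 0], "grip": 0.0}, {"delta_rot": [0, 0, 0], "linear": [0, 0, 0], "grip": 0.0}]}}

```text
t: 4.9
tool_pos: [0.5281, -0.2402, 0.1527]
tool_rot: [-0.543, 2.56, 0.033]
contact_force: [0.2, 0.2, -3.1]
opening: 0.012
grip_force: 78.4
```

Run:
```python
from h import *
R=np.load("cov.npz")["R"]; o=ctrl.get_obs();print(o["contact_force"],o["q"],o["opening"])
a=ctrl.get_image("top")[0];b=ctrl.get_image("side")[0]
f=lambda i,x,y:cv2.resize(i[y:y+90,x:x+90],(390,390),interpolation=cv2.INTER_CUBIC)[:,:,::-1]
cv2.imwrite("pics/g2.png",np.hstack([f(a,300,145),f(b,240,90)]))
ps=36.3; x=np.array([np.cos(np.radians(ps)),np.sin(np.radians(ps)),0]);Rp=R_of(-x,np.array([0,0,-1.]));np.save("Rp.npy",Rp)
plan(None,[.50,-.10,.27]);plan(Rp,[.558,.2005,.25])
R0=Ro.from_rotvec(o["tool_rot"]).as_matrix();print(Ro.from_matrix(R@Rp.T).as_rotvec())
```

```text
[ 0.17337598  0.20545488 -3.07386732] [-0.75055774 -0.16491795  2.05106146  0.51959072  1.02021788 -2.9629487 ] 0.011990280676831055
turn [0. 0. 0.] shift before [-0.0886  0.1296 -0.0984] after [-0.0886  0.1296 -0.0984] | world [-0.0279  0.1394  0.1187] t 5.0
turn [ -7.88  28.99 -12.07] shift before [-0.236   0.3851 -0.0144] after [-0.2847  0.3367 -0.0987] | world [0.0301 0.4399 0.0987] t 5.0
[ 0.18797035 -0.48927255 -0.21432207]
```

View pics/g2.png

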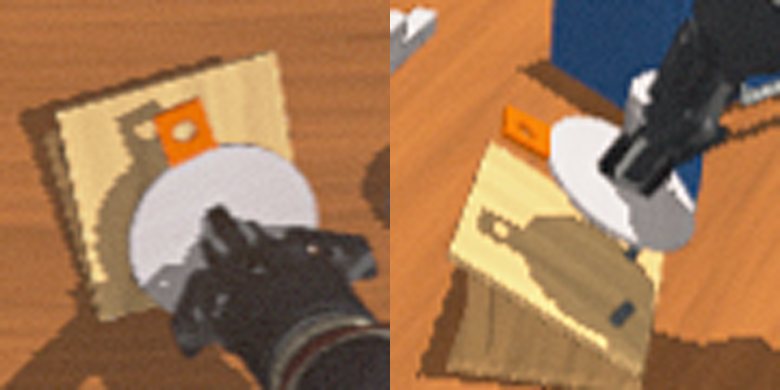

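The cover is off the stand (disc at (225,215) in the top crop, (620,185) in the side crop) and held firmly, with the eyelet still in line. Next I'll raise it, turn it level and carry it over.

Request:
{"api": "jog_arm", "payload": {"steps": [{"delta_rot": [0, 0, 0], "linear": [-0.015, 0.02, -0.02], "grip": 0.0}, {"delta_rot": [0, 0, 0], "linear": [-0.022, 0.028, -0.023], "grip": 0.0}, {"delta_rot": [0, 0, 0], "linear": [-0.022, 0.028, -0.023], "grip": 0.0}, {"delta_rot": [0, 0, 0], "linear": [-0.022, 0.028, -0.023], "grip": 0.0}, {"delta_rot": [0, 0, 0], "linear": [-0.012, 0.02, -0.015], "grip": 0.0}, {"delta_rot": [-1.3, 4.8, -2], "linear": [0, 0, 0], "grip": 0.0}, {"delta_rot": [-1.3, 4.8, -2], "linear": [0, 0, 0], "grip": 0.0}, {"delta_rot": [-1.3, 4.8, -2], "linear": [0, 0, 0], "grip": 0.0}, {"delta_rot": [-1.3, 4.8, -2], "linear": [0, 0, 0], "grip": 0.0}, {"delta_rot": [-1.3, 4.8, -2], "linear": [0, 0, 0], "grip": 0.0}]}}

```text
t: 6.0
tool_pos: [0.5033, -0.1041, 0.2774]
tool_rot: [-0.901, 2.919, 0.006]
contact_force: [0.2, -0.4, -3.6]
opening: 0.0114
grip_force: 78.8
```

Request:
{"api": "jog_arm", "payload": {"steps": [{"delta_rot": [-1.3, 4.8, -2], "linear": [0, 0, 0], "grip": 0.0}, {"delta_rot": [0, 0, 0], "linear": [0, 0, 0], "grip": 0.0}, {"delta_rot": [0, 0, 0], "linear": [0, 0, 0], "grip": 0.0}]}}

```text
t: 6.3
tool_pos: [0.5034, -0.1041, 0.2772]
tool_rot: [-0.975, 2.982, -0.0]
contact_force: [0.5, -0.3, -3.7]
opening: 0.0115
grip_force: 78.8
```

Run:
```python
from h import *
plan(np.load("Rp.npy"),[.558,.2005,.22])
```

```text
turn [-0.09  0.25 -0.07] shift before [-0.2238  0.2135  0.0579] after [-0.2243  0.2131  0.0572] | world [ 0.0546  0.3046 -0.0572] t 6.3
```

Request:
{"api": "jog_arm", "payload": {"steps": [{"delta_rot": [-0.1, 0.2, 0], "linear": [-0.018, 0.017, 0], "grip": 0.0}, {"delta_rot": [0, 0, 0], "linear": [-0.03, 0.0285, 0], "grip": 0.0}, {"delta_rot": [0, 0, 0], "linear": [-0.03, 0.0285, 0], "grip": 0.0}, {"delta_rot": [0, 0, 0], "linear": [-0.03, 0.0285, 0], "grip": 0.0}, {"delta_rot": [0, 0, 0], "linear": [-0.03, 0.0285, 0], "grip": 0.0}, {"delta_rot": [0, 0, 0], "linear": [-0.03, 0.0285, 0.005], "grip": 0.0}, {"delta_rot": [0, 0, 0], "linear": [-0.03, 0.0285, 0.015], "grip": 0.0}, {"delta_rot": [0, 0, 0], "linear": [-0.018, 0.017, 0.02], "grip": 0.0}, {"delta_rot": [0, 0, 0], "linear": [-0.008, 0.008, 0.01], "grip": 0.0}, {"delta_rot": [0, 0, 0], "linear": [0, 0, 0], "grip": 0.0}]}}

```text
t: 7.3
tool_pos: [0.5567, 0.1997, 0.2256]
tool_rot: [0.977, -2.982, 0.001]
contact_force: [0.1, 0.0, -2.8]
opening: 0.0118
grip_force: 78.8
```

Run:
```python
from h import *
np.set_printoptions(precision=4,suppress=True)
plan(np.load("Rp.npy"),[.558,.2005,.19]); o=ctrl.get_obs(); print(o["tool_pos"])
I={};f=lambda i,x,y:cv2.resize(i[y:y+100,x:x+100],(390,390),interpolation=cv2.INTER_CUBIC)[:,:,::-1]
for nm in("top","side"):
    im,d=ctrl.get_image(nm); I[nm]=im; np.savez(f"pics/{nm}1.npz",im=im,d=d)
    h=cv2.cvtColor(im,cv2.COLOR_RGB2HSV); X=cloud(nm,d)
    b=(140,120,240,240) if nm=="top" else (150,140,290,300)
    m=mask(im,b,5,14,190,130); m[(X[...,2]<.15)]=0; print(nm,"orange",cen(m) if m.any() else 0,np.median(X[m>0],0))
    w=(h[...,1]<50)&(h[...,2]>140)&(X[...,2]>.17)&(X[...,2]<.24)&(np.hypot(X[...,0]-.558,X[...,1]-.2)<.075); P=X[w]
    for _ in range(3):
        q=P.mean(0);k=np.linalg.svd(P-q)[2][2];k*=np.sign(k[2]);P=P[abs((P-q)@k)<.004]
    print("disc",len(P),q,k)
cv2.imwrite("pics/g3.png",np.hstack([f(I["top"],150,130),f(I["side"],155,170)]))
```

```text
turn [ 0.04 -0.2  -0.04] shift before [-0.0016 -0.0002  0.0356] after [-0.0015 -0.0001  0.0356] | world [ 0.0013  0.0008 -0.0356] t 7.3
[0.5567 0.1997 0.2256]
top orange 0 [nan nan nan]
disc 429 [0.5436 0.176  0.2029] [ 0.0013 -0.0016  1.    ]
side orange (array([175.2973, 200.5676]), 185) [0.6183 0.2441 0.2032]
disc 1380 [0.5479 0.2066 0.2037] [0.0002 0.0037 1.    ]
  return _methods._mean(a, axis=axis, dtype=dtype,
  ret = um.true_divide(
```

View pics/g3.png

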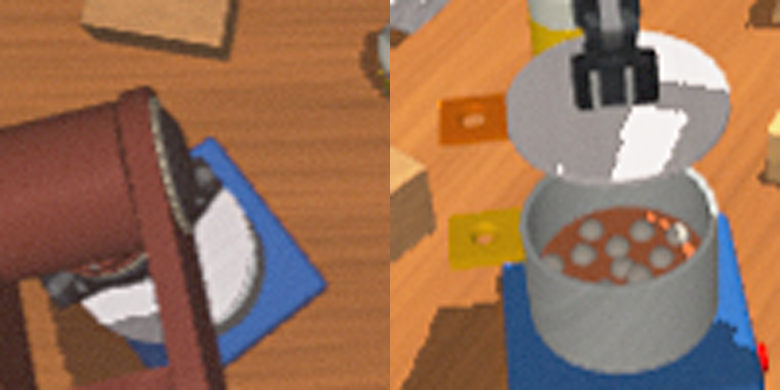

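Top view is mostly hidden by the arm. In the side crop the cover is level over the pot, eyelet hole at (472,120) and lug hole at (486,240). I'll compare both in the same view.

Run:
```python
from h import *
np.set_printoptions(precision=4,suppress=True)
from scipy.optimize import least_squares
lug=plane("side",(178.63,230.26),.1135); print("lug side",lug)
z=.2035
for nm in("side","top"):
    g=np.load(f"pics/{nm}1.npz");im=g["im"];X=cloud(nm,g["d"]);h=cv2.cvtColor(im,cv2.COLOR_RGB2HSV)
    if nm=="side":
        m=mask(im,(150,180,190,220),5,14,190,130);m[X[...,2]<.15]=0
        c,hh,i=filled(m);f=np.zeros_like(m);cv2.drawContours(f,c,i,255,-1);hc=cen(f&~m);print("eye hole",hc,plane(nm,hc[0],z),"centroid",cen(f))
    w=((h[...,1]<60)&(h[...,2]>90)&(abs(X[...,2]-z)<.006)&(np.hypot(X[...,0]-.558,X[...,1]-.2)<.075)).astype(np.uint8)
    c,_=cv2.findContours(w,cv2.RETR_EXTERNAL,cv2.CHAIN_APPROX_NONE)
    P=np.array([plane(nm,p[0],z)[:2] for k in c if len(k)>20 for p in k])
    P=P[np.hypot(*(P-[.5567,.1997]).T)>.054]
    s=least_squares(lambda a:np.hypot(P[:,0]-a[0],P[:,1]-a[1])-.0612,[.557,.2],loss="soft_l1",f_scale=.001);print(nm,"disc centre",s.x,len(P),np.median(abs(s.fun)))
```

```text
lug side [0.6203 0.2457 0.1135]
eye hole (array([175.9412, 200.8235]), 17) [0.6157 0.2445 0.2035] centroid (array([175.3515, 200.5891]), 202)
side disc centre [0.5535 0.1979] 133 0.001014297347025933
top disc centre [0.5559 0.1994] 68 0.000622748279803173
```

Request:
{"api": "jog_arm", "payload": {"steps": [{"delta_rot": [0, -0.1, 0], "linear": [-0.0036, -0.0007, 0.008], "grip": 0.0}, {"delta_rot": [0, 0, 0], "linear": [0, 0, 0.014], "grip": 0.0}, {"delta_rot": [0, 0, 0], "linear": [0, 0, 0.014], "grip": 0.0}, {"delta_rot": [0, 0, 0], "linear": [0, 0, 0.014], "grip": 0.0}, {"delta_rot": [0, 0, 0], "linear": [0, 0, 0.01], "grip": 0.0}, {"delta_rot": [0, 0, 0], "linear": [0, 0, 0.006], "grip": 0.0}, {"delta_rot": [0, 0, 0], "linear": [0, 0, 0], "grip": 0.0}, {"delta_rot": [0, 0, 0], "linear": [0, 0, 0], "grip": 0.0}]}}

```text
t: 8.2
tool_pos: [0.562, 0.2012, 0.1626]
tool_rot: [-0.976, 2.983, -0.001]
contact_force: [-0.5, 0.2, -2.9]
opening: 0.0117
grip_force: 78.9
```

```bash
cat > disc.py <<'E'
from h import *
from scipy.optimize import least_squares
np.set_printoptions(precision=4,suppress=True)
o=ctrl.get_obs(); z=o["tool_pos"][2]-.0221; print(o["tool_pos"],o["tool_rot"],o["contact_force"],"disc top z",z)
plan(np.load("Rp.npy"),o["tool_pos"])
for nm in("side","top"):
    im,d=ctrl.get_image(nm);X=cloud(nm,d);h=cv2.cvtColor(im,cv2.COLOR_RGB2HSV);np.savez(f"pics/{nm}2.npz",im=im,d=d)
    if nm=="side":
        cv2.imwrite("pics/side2.png",cv2.resize(im[150:270,150:290],None,fx=4,fy=4,interpolation=cv2.INTER_CUBIC)[:,:,::-1])
        m=mask(im,(150,180,195,250),5,15,190,110)
        c,hh,i=filled(m);f=np.zeros_like(m);cv2.drawContours(f,c,i,255,-1);hc=cen(f&~m);print("eye hole",hc,plane(nm,hc[0],z),"centroid",cen(f))
    w=((h[...,1]<60)&(h[...,2]>90)&(abs(X[...,2]-z)<.005)&(np.hypot(X[...,0]-.558,X[...,1]-.2)<.075)).astype(np.uint8)
    P=X[w>0];q=P.mean(0);k=np.linalg.svd(P-q)[2][2];print("plane",q,k*np.sign(k[2]))
    c,_=cv2.findContours(w,cv2.RETR_EXTERNAL,cv2.CHAIN_APPROX_NONE)
    P=np.array([plane(nm,p[0],z)[:2] for k in c if len(k)>20 for p in k])
    P=P[np.hypot(*(P-[.558,.2]).T)>.054]
    s=least_squares(lambda a:np.hypot(P[:,0]-a[0],P[:,1]-a[1])-.0612,[.557,.2],loss="soft_l1",f_scale=.001);print(nm,"disc centre",s.x,len(P),np.median(abs(s.fun)))
E
python3 disc.py
```

```text
[0.562  0.2012 0.1626] [-0.9756  2.9833 -0.0012] [-0.5373  0.2149 -2.9312] disc top z 0.14047435038222744
turn [-0.09  0.14 -0.08] shift before [0. 0. 0.] after [0. 0. 0.] | world [0. 0. 0.] t 8.2
eye hole (array([177., 222.]), 13) [0.6203 0.2465 0.1405] centroid (array([176.6508, 221.672 ]), 189)
plane [0.5529 0.2079 0.139 ] [-0.0026  0.0013  1.    ]
side disc centre [0.5577 0.2005] 125 0.0008717637131108666
plane [0.5431 0.1823 0.1403] [0.0027 0.0022 1.    ]
top disc centre [0.5615 0.2011] 60 0.0005027914136538358
```

Request:
{"api": "jog_arm", "payload": {"steps": [{"delta_rot": [0, 0, 0], "linear": [0.0011, 0.0005, 0.002], "grip": 0.0}, {"delta_rot": [0, 0, 0], "linear": [0, 0, 0.004], "grip": 0.0}, {"delta_rot": [0, 0, 0], "linear": [0, 0, 0.004], "grip": 0.0}, {"delta_rot": [0, 0, 0], "linear": [0, 0, 0.003], "grip": 0.0}, {"delta_rot": [0, 0, 0], "linear": [0, 0, 0.002], "grip": 0.0}, {"delta_rot": [0, 0, 0], "linear": [0, 0, 0], "grip": 0.0}]}}

```text
t: 8.9
tool_pos: [0.5603, 0.2007, 0.1467]
tool_rot: [-0.976, 2.985, -0.001]
contact_force: [-0.3, -0.1, -3.3]
opening: 0.0119
grip_force: 78.9
```

Request:
{"api": "jog_arm", "payload": {"steps": [{"delta_rot": [0, 0, 0], "linear": [0, 0, 0.001], "grip": 0.0}, {"delta_rot": [0, 0, 0], "linear": [0, 0, 0.001], "grip": 0.0}, {"delta_rot": [0, 0, 0], "linear": [0, 0, 0.0005], "grip": 0.0}, {"delta_rot": [0, 0, 0], "linear": [0, 0, 0], "grip": 0.0}]}}

```text
t: 9.3
tool_pos: [0.5607, 0.2009, 0.1452]
tool_rot: [-0.975, 2.983, -0.001]
contact_force: [-0.5, 0.3, -0.5]
opening: 0.0119
grip_force: 79.1
```

```bash
python3 disc.py
```

```text
[0.5607 0.2009 0.1452] [-0.9755  2.9834 -0.0012] [-0.4524  0.2725 -0.4884] disc top z 0.12311541686739247
turn [-0.09  0.14 -0.09] shift before [0. 0. 0.] after [0. 0. 0.] | world [0. 0. 0.] t 9.3
eye hole (array([178.45, 227.65]), 20) [0.619  0.2463 0.1231] centroid (array([178.3209, 227.1497]), 187)
plane [0.5518 0.2076 0.1216] [-0.0006  0.0028  1.    ]
side disc centre [0.5565 0.2003] 124 0.0008041799383549653
plane [0.5414 0.1819 0.1225] [0.0076 0.0036 1.    ]
top disc centre [0.5601 0.2006] 62 0.0008848662150710979
```

Request:
{"api": "jog_arm", "payload": {"steps": [{"delta_rot": [0, 0, 0], "linear": [0, 0, 0.001], "grip": 0.0}, {"delta_rot": [0, 0, 0], "linear": [0, 0, 0.001], "grip": 0.0}, {"delta_rot": [0, 0, 0], "linear": [0, 0, 0], "grip": 0.0}]}}

```text
t: 9.7
tool_pos: [0.5608, 0.2008, 0.1452]
tool_rot: [-0.976, 2.984, -0.001]
contact_force: [-6.9, -2.4, 8.7]
opening: 0.0117
grip_force: 80.8
```

The sideways force pushes toward -x, so the plug is riding on the far wall. I'll ease it back that way.

Request:
{"api": "jog_arm", "payload": {"steps": [{"delta_rot": [0, 0, 0], "linear": [0.001, 0, -0.001], "grip": 0.0}, {"delta_rot": [0, 0, 0], "linear": [0.001, 0, 0], "grip": 0.0}, {"delta_rot": [0, 0, 0], "linear": [0.0005, 0, 0], "grip": 0.0}, {"delta_rot": [0, 0, 0], "linear": [0, 0, 0], "grip": 0.0}]}}

```text
t: 10.1
tool_pos: [0.56, 0.2001, 0.1453]
tool_rot: [-0.974, 2.979, -0.0]
contact_force: [2.9, 3.0, 3.7]
opening: 0.0117
grip_force: 79.8
```

```bash
python3 disc.py
python3 - <<'E'
from h import *
im=np.load("pics/side2.npz")["im"]; cv2.imwrite("pics/g4.png",cv2.resize(im[190:270,160:260],(800,600)[0:1]+(640,) if 0 else (750,600),interpolation=cv2.INTER_CUBIC)[:,:,::-1])
E
```

```text
[0.56   0.2001 0.1453] [-0.9742  2.9794 -0.0002] [2.8955 3.016  3.699 ] disc top z 0.1231944102539356
turn [-0.13  0.38 -0.09] shift before [0. 0. 0.] after [0. 0. 0.] | world [0. 0. 0.] t 10.1
eye hole (array([178.8571, 227.4762]), 21) [0.6184 0.2455 0.1232] centroid (array([178.875 , 227.0978]), 184)
plane [0.5513 0.2072 0.1217] [-0.0021  0.0002  1.    ]
side disc centre [0.5559 0.1999] 124 0.0007881535318411577
plane [0.5399 0.1816 0.1227] [-0.0008 -0.0001  1.    ]
top disc centre [0.5595 0.2002] 63 0.0006536836684111619
```

View pics/g4.png

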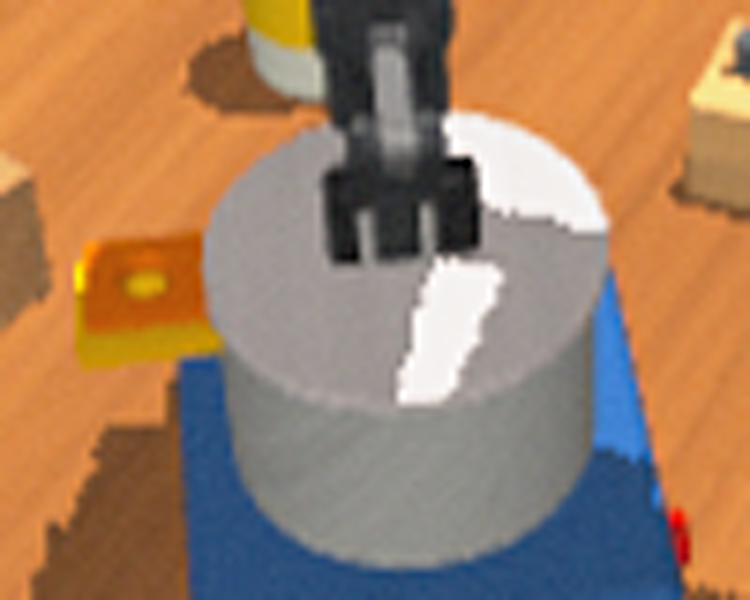

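The cover looks seated flush. The eyelet (145,282) covers the lug and yellow shows through its hole. I'll take out the sideways strain, press lightly to confirm, then open.

Request:
{"api": "jog_arm", "payload": {"steps": [{"delta_rot": [0, 0.2, 0], "linear": [-0.0008, 0, 0.001], "grip": 0.0}, {"delta_rot": [0, 0, 0], "linear": [0, 0, 0.001], "grip": 0.0}, {"delta_rot": [0, 0, 0], "linear": [0, 0, 0], "grip": 0.0}]}}

```text
t: 10.5
tool_pos: [0.5601, 0.2002, 0.1451]
tool_rot: [-0.976, 2.985, -0.003]
contact_force: [-5.2, 0.8, 15.6]
opening: 0.0116
grip_force: 81.6
```

Request:
{"api": "jog_arm", "payload": {"steps": [{"delta_rot": [0, 0, 0], "linear": [0.0004, 0, -0.001], "grip": 0.0}, {"delta_rot": [0, 0, 0], "linear": [0, 0, -0.0008], "grip": 0.0}, {"delta_rot": [0, 0, 0], "linear": [0, 0, 0], "grip": 0.0}]}}

```text
t: 10.8
tool_pos: [0.5601, 0.2002, 0.1452]
tool_rot: [-0.975, 2.984, -0.002]
contact_force: [1.8, 2.5, 7.7]
opening: 0.0115
grip_force: 80.1
```

Now open the gripper and withdraw straight up.

Request:
{"api": "jog_arm", "payload": {"steps": [{"delta_rot": [0, 0, 0], "linear": [0, 0, -0.0005], "grip": 0.02}, {"delta_rot": [0, 0, 0], "linear": [0, 0, 0], "grip": 0.03}, {"delta_rot": [0, 0, 0], "linear": [0, 0, 0], "grip": 0.04}, {"delta_rot": [0, 0, 0], "linear": [0, 0, -0.01], "grip": 0.04}, {"delta_rot": [0, 0, 0], "linear": [0, 0, -0.025], "grip": 0.04}, {"delta_rot": [0, 0, 0], "linear": [0, 0, -0.035], "grip": 0.04}, {"delta_rot": [0, 0, 0], "linear": [0, 0, -0.03], "grip": 0.04}, {"delta_rot": [0, 0, 0], "linear": [0, 0, 0], "grip": 0.04}]}}

```text
t: 11.6
tool_pos: [0.5615, 0.2003, 0.251]
tool_rot: [-0.973, 2.977, -0.005]
contact_force: [0.9, 0.8, -0.2]
opening: 0.0399
grip_force: 0.0
```

Run:
```python
from h import *
np.set_printoptions(precision=4,suppress=True)
Rp=np.load("Rp.npy")
plan(None,[.466,-.0068,.2]); print(ctrl.get_obs()["q"])
```

```text
turn [0. 0. 0.] shift before [ 0.1998 -0.1104  0.0501] after [ 0.1998 -0.1104  0.0501] | world [-0.0955 -0.2071 -0.051 ] t 11.6
[ 0.2188 -0.0214  1.6862 -0.0022  1.4672 -1.9838]
```

Request:
{"api": "jog_arm", "payload": {"steps": [{"delta_rot": [0, 0, 0], "linear": [0.025, -0.013, 0], "grip": 0.04}, {"delta_rot": [0, 0, 0], "linear": [0.038, -0.021, 0.005], "grip": 0.04}, {"delta_rot": [0, 0, 0], "linear": [0.038, -0.021, 0.01], "grip": 0.04}, {"delta_rot": [0, 0, 0], "linear": [0.038, -0.021, 0.015], "grip": 0.04}, {"delta_rot": [0, 0, 0], "linear": [0.038, -0.021, 0.025], "grip": 0.04}, {"delta_rot": [0, 0, 0], "linear": [0.023, -0.0134, 0.035], "grip": 0.04}, {"delta_rot": [0, 0, 0], "linear": [0, 0, 0.01], "grip": 0.04}, {"delta_rot": [0, 0, 0], "linear": [0, 0, 0], "grip": 0.04}]}}

```text
t: 12.4
tool_pos: [0.461, -0.0075, 0.1422]
tool_rot: [0.973, -2.982, -0.001]
contact_force: [0.5, 0.4, 0.4]
opening: 0.0401
grip_force: 0.0
```

Run:
```python
from h import *
np.set_printoptions(precision=4,suppress=True)
plan(np.load("Rp.npy"),[.466,-.0068,.076])
I={}
for nm in("top","side"):
    im,d=ctrl.get_image(nm);I[nm]=im;X=cloud(nm,d);np.savez(f"pics/{nm}3.npz",im=im,d=d)
    b=(150,150,215,215) if nm=="top" else (150,190,200,255)
    m=mask(im,b,5,17,190,110)
    c,hh,i=filled(m);f=np.zeros_like(m);cv2.drawContours(f,c,i,255,-1);hm=f&~m
    hc=cen(hm)[0] if hm.any() else None
    print(nm,"eye hole",hc,hm.sum()//255,None if hc is None else plane(nm,hc,.121),"centroid",cen(f),plane(nm,cen(f)[0],.121))
    h=cv2.cvtColor(im,cv2.COLOR_RGB2HSV);w=(h[...,1]<60)&(h[...,2]>90)&(abs(X[...,2]-.121)<.006)&(np.hypot(X[...,0]-.558,X[...,1]-.2)<.075)
    P=X[w];q=P.mean(0);k=np.linalg.svd(P-q)[2][2];print("disc plane",q,k*np.sign(k[2]))
    hu=cv2.convexHull(np.argwhere(w)[:,::-1].astype(np.int32));e=cv2.fitEllipse(hu);print("disc c",plane(nm,e[0],.121),e)
f=lambda i,x,y:cv2.resize(i[y:y+100,x:x+100],(390,390),interpolation=cv2.INTER_CUBIC)[:,:,::-1]
cv2.imwrite("pics/g5.png",np.hstack([f(I["top"],155,140),f(I["side"],220,130)]))
```

```text
turn [ 0.13 -0.26 -0.17] shift before [-0.0047 -0.0025  0.0662] after [-0.0044 -0.0024  0.0662] | world [ 0.005   0.0007 -0.0662] t 12.4
top eye hole [178.5882 173.8824] 17 [0.6212 0.2448 0.121 ] centroid (array([178.5349, 173.031 ]), 129) [0.6237 0.245  0.121 ]
disc plane [0.558  0.1987 0.1222] [-0.0019  0.0009  1.    ]
disc c [0.5583 0.1993 0.121 ] ((194.79788208007812, 195.646484375), (43.15849304199219, 43.709381103515625), 49.38615417480469)
side eye hole [178.875 227.5  ] 16 [0.6198 0.2439 0.121 ] centroid (array([178.8144, 226.9588]), 194) [0.6209 0.2426 0.121 ]
disc plane [0.5529 0.2046 0.1215] [-0.0031  0.0046  1.    ]
disc c [0.5551 0.2018 0.121 ] ((213.4619598388672, 224.9348907470703), (40.43191909790039, 54.298152923583984), 85.01081848144531)
```

View pics/g5.png

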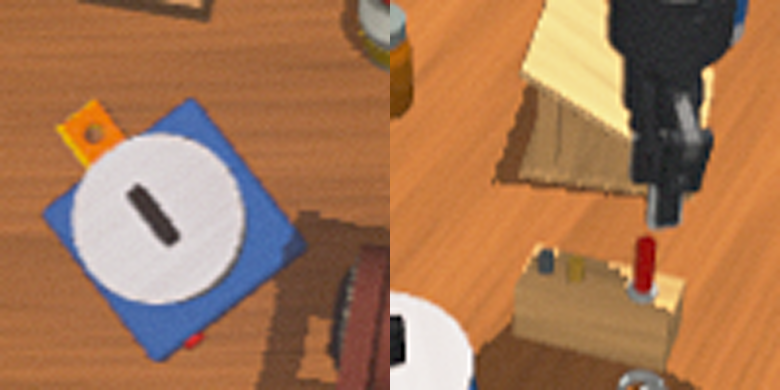

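The top crop shows the cover seated centrally, with the eyelet hole at (94,133) over the lug. In the side crop the fingers (660,200) hang just above the red handle (645,265) and a bit to its right, in line with the computed 5 mm. I'll correct that and descend.

Request:
{"api": "jog_arm", "payload": {"steps": [{"delta_rot": [0.1, -0.2, -0.2], "linear": [-0.0045, -0.0024, 0], "grip": 0.04}, {"delta_rot": [0, 0, 0], "linear": [0, 0, 0.012], "grip": 0.04}, {"delta_rot": [0, 0, 0], "linear": [0, 0, 0.017], "grip": 0.04}, {"delta_rot": [0, 0, 0], "linear": [0, 0, 0.017], "grip": 0.04}, {"delta_rot": [0, 0, 0], "linear": [0, 0, 0.012], "grip": 0.04}, {"delta_rot": [0, 0, 0], "linear": [0, 0, 0.007], "grip": 0.04}, {"delta_rot": [0, 0, 0], "linear": [0, 0, 0], "grip": 0.04}, {"delta_rot": [0, 0, 0], "linear": [0, 0, 0], "grip": 0.04}]}}

```text
t: 13.3
tool_pos: [0.4685, -0.0069, 0.08]
tool_rot: [-0.981, 2.981, -0.004]
contact_force: [0.3, -0.2, -0.6]
opening: 0.0401
grip_force: 0.0
```

Run:
```python
from h import *
plan(np.load("Rp.npy"),[.466,-.0068,.076])
im,d=ctrl.get_image("side"); m=mask(im,(275,184,297,212),0,4,150,70)|mask(im,(275,184,297,212),174,180,150,70); print(cen(m))
```

```text
turn [-0.21  0.15  0.12] shift before [0.002  0.0016 0.004 ] after [0.0019 0.0016 0.004 ] | world [-0.0025  0.0001 -0.004 ] t 13.3
(array([nan, nan]), 0)h.py:20: RuntimeWarning: Mean of empty slice.
  v,u=np.nonzero(m); return np.array([u.mean(),v.mean()]),len(u)
  ret = ret.dtype.type(ret / rcount)
```

Request:
{"api": "jog_arm", "payload": {"steps": [{"delta_rot": [-0.2, 0.1, 0], "linear": [0.002, 0.001, 0.003], "grip": 0.04}, {"delta_rot": [0, 0, 0], "linear": [0, 0, 0], "grip": 0.03}, {"delta_rot": [0, 0, 0], "linear": [0, 0, 0], "grip": 0.018}, {"delta_rot": [0, 0, 0], "linear": [0, 0, 0], "grip": 0.01}, {"delta_rot": [0, 0, 0], "linear": [0, 0, 0], "grip": 0.0}, {"delta_rot": [0, 0, 0], "linear": [0, 0, 0], "grip": 0.0}], "newtons": 50}}

```text
t: 13.95
tool_pos: [0.4661, -0.0074, 0.0769]
tool_rot: [-0.981, 2.984, 0.0]
contact_force: [-0.0, -0.2, 1.8]
opening: 0.0126
grip_force: 48.6
```

Run:
```python
from h import *
o=ctrl.get_obs(); print(o["contact_force"],o["wrist_torque"]); plan(np.load("Rp.npy"),[.466,-.0068,.076])
```

```text
[-0.00801071 -0.19616286  1.78334421] [-0.03603692 -0.02742926  0.03232539]
turn [-0.01  0.03  0.11] shift before [-0.0003  0.0005  0.0009] after [-0.0003  0.0005  0.0009] | world [-0.0001  0.0006 -0.0009] t 13.95
```

Request:
{"api": "jog_arm", "payload": {"steps": [{"delta_rot": [0, 0, 0], "linear": [0, 0, -0.008], "grip": 0.0}, {"delta_rot": [0, 0, 0], "linear": [0, 0, -0.015], "grip": 0.0}, {"delta_rot": [0, 0, 0], "linear": [0, 0, -0.025], "grip": 0.0}, {"delta_rot": [0, 0, 0], "linear": [0, 0, -0.035], "grip": 0.0}, {"delta_rot": [0, 0, 0], "linear": [0, 0, -0.04], "grip": 0.0}, {"delta_rot": [0, 0, 0], "linear": [0, 0, -0.03], "grip": 0.0}, {"delta_rot": [0, 0, 0], "linear": [0, 0, -0.01], "grip": 0.0}, {"delta_rot": [0, 0, 0], "linear": [0, 0, 0], "grip": 0.0}]}}

```text
t: 14.75
tool_pos: [0.4666, -0.0075, 0.2412]
tool_rot: [-0.981, 2.981, -0.002]
contact_force: [0.6, -0.3, -1.2]
opening: 0.0125
grip_force: 48.7
```

Run:
```python
from h import *
o=ctrl.get_obs(); print(o["contact_force"],o["opening"]); plan(np.load("Rp.npy"),[.6206,.2452,.235])
```

```text
[ 0.61106641 -0.27073945 -1.20461774] 0.01246808114523126
turn [-0.12  0.15  0.11] shift before [-0.2739  0.112   0.0067] after [-0.2737  0.1125  0.0062] | world [ 0.154   0.2527 -0.0062] t 14.75
```

Request:
{"api": "jog_arm", "payload": {"steps": [{"delta_rot": [-0.1, 0.1, 0.1], "linear": [-0.0196, 0.008, 0], "grip": 0.0}, {"delta_rot": [0, 0, 0], "linear": [-0.0391, 0.016, 0], "grip": 0.0}, {"delta_rot": [0, 0, 0], "linear": [-0.0391, 0.016, 0], "grip": 0.0}, {"delta_rot": [0, 0, 0], "linear": [-0.0391, 0.016, 0], "grip": 0.0}, {"delta_rot": [0, 0, 0], "linear": [-0.0391, 0.016, 0], "grip": 0.0}, {"delta_rot": [0, 0, 0], "linear": [-0.0391, 0.016, 0], "grip": 0.0}, {"delta_rot": [0, 0, 0], "linear": [-0.0391, 0.016, 0.005], "grip": 0.0}, {"delta_rot": [0, 0, 0], "linear": [-0.0197, 0.008, 0.01], "grip": 0.0}, {"delta_rot": [0, 0, 0], "linear": [0, 0, 0.01], "grip": 0.0}, {"delta_rot": [0, 0, 0], "linear": [0, 0, 0], "grip": 0.0}]}}

```text
t: 15.75
tool_pos: [0.6178, 0.2446, 0.2089]
tool_rot: [0.976, -2.975, -0.002]
contact_force: [0.4, -0.1, -0.8]
opening: 0.0123
grip_force: 48.7
```

Run:
```python
from h import *
np.set_printoptions(precision=4,suppress=True)
plan(np.load("Rp.npy"),[.6206,.2452,.205]); o=ctrl.get_obs(); p=o["tool_pos"]; print(p)
K,R,t=cam("side")
def pr(X): v=K@(R@np.array(X)+t); return v[:2]/v[2]
print("expected tip px",pr([p[0],p[1],p[2]-.069]),"hole",pr([.6206,.2443,.121]))
im,d=ctrl.get_image("side"); cv2.imwrite("pics/g6.png",cv2.resize(im[160:250,140:240],(800,600) if 0 else (660,594),interpolation=cv2.INTER_CUBIC)[:,:,::-1])
np.savez("pics/side4.npz",im=im,d=d)
```

```text
turn [ 0.28 -0.56  0.05] shift before [-0.0027 -0.0012  0.0039] after [-0.0026 -0.0011  0.0039] | world [ 0.0028  0.0006 -0.0039] t 15.75
[0.6178 0.2446 0.2089]
expected tip px [178.4832 221.9915] hole [178.4741 227.4928]
```

View pics/g6.png

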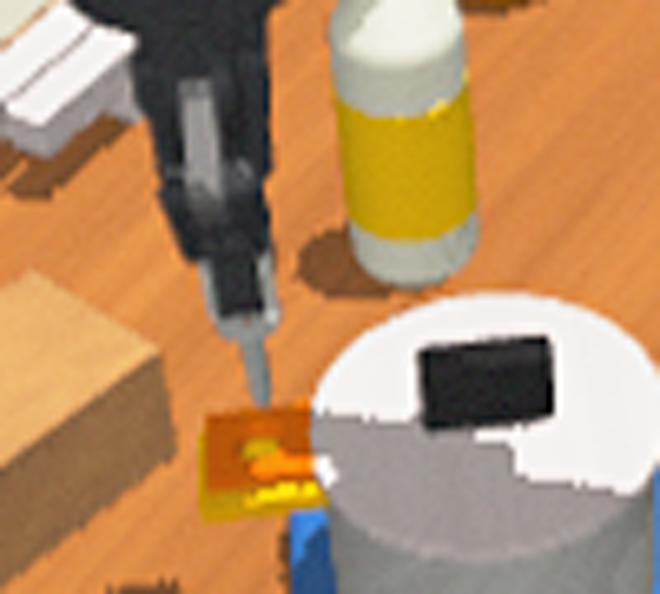

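The pin tip is at crop (263,402) and the eyelet hole with yellow showing through at (262,452). I'll compute the remaining offset in this same view.

Run:
```python
from h import *
np.set_printoptions(precision=4,suppress=True)
im=np.load("pics/side4.npz")["im"]
for y in range(208,224): print(y,[int(im[y,x].astype(int).sum()/3) for x in range(172,186)],[int(im[y,x,0])-int(im[y,x,2]) for x in range(172,186)])
for p in((179.35,220.5),(179.35,221.5),(178.9,221)): print(p,plane("side",p,.1399))
o=ctrl.get_obs();p=o["tool_pos"];K,R,t=cam("side")
for dz in(-.031,-.05,-.069): v=K@(R@(p+[0,0,dz])+t);print(dz,v[:2]/v[2])
```

```text
208 [151, 111, 109, 124, 123, 107, 127, 129, 169, 189, 146, 148, 151, 146] [49, 8, 3, 4, 2, 19, 8, 5, 4, 0, 71, 152, 156, 153]
209 [129, 139, 142, 145, 138, 131, 138, 143, 134, 147, 151, 151, 148, 142] [89, 7, 4, 2, 3, 19, 7, 6, -1, 9, 126, 155, 152, 150]
210 [135, 137, 139, 143, 143, 147, 142, 143, 137, 148, 152, 150, 143, 143] [121, 45, 1, 2, 0, 5, 1, 0, 32, 93, 150, 154, 149, 148]
211 [143, 141, 139, 147, 143, 144, 139, 129, 149, 152, 150, 143, 142, 147] [152, 122, 62, 62, 11, 2, 2, -2, 112, 160, 153, 152, 151, 152]
212 [142, 142, 143, 150, 138, 134, 133, 122, 146, 151, 148, 142, 145, 146] [148, 152, 144, 144, 58, 6, 1, -4, 136, 158, 150, 149, 152, 155]
213 [140, 146, 148, 148, 132, 138, 136, 126, 128, 146, 146, 147, 147, 146] [152, 149, 154, 157, 96, 12, -1, -4, 87, 150, 152, 153, 153, 151]
214 [147, 146, 142, 144, 134, 135, 135, 127, 118, 146, 145, 148, 148, 147] [148, 150, 154, 156, 113, 11, -2, -4, 64, 148, 156, 150, 151, 151]
215 [145, 145, 144, 145, 145, 137, 137, 130, 120, 146, 148, 148, 147, 149] [153, 149, 150, 152, 152, 26, 0, -4, 43, 146, 154, 151, 151, 152]
216 [145, 1
[... 605 characters left out ...]
 149, 146, 140, 138, 142] [152, 151, 152, 153, 145, 161, 59, -5, 2, 140, 148, 146, 159, 180]
221 [152, 154, 146, 141, 135, 134, 136, 129, 118, 125, 125, 113, 116, 118] [149, 151, 155, 156, 160, 163, 119, 56, 65, 149, 152, 159, 195, 227]
222 [130, 133, 116, 121, 104, 101, 99, 98, 96, 87, 89, 91, 91, 88] [161, 158, 170, 163, 180, 184, 192, 161, 154, 173, 174, 174, 174, 171]
223 [85, 87, 90, 86, 89, 92, 94, 97, 96, 95, 92, 92, 92, 92] [171, 171, 174, 169, 170, 172, 178, 186, 184, 179, 174, 173, 173, 175]
(179.35, 220.5) [0.6188 0.2398 0.1399]
(179.35, 221.5) [0.617  0.2424 0.1399]
(178.9, 221) [0.6188 0.2416 0.1399]
-0.031 [176.2845 208.6782]
-0.05 [177.3035 215.0694]
-0.069 [178.2927 221.2744]
```

Request:
{"api": "jog_arm", "payload": {"steps": [{"delta_rot": [0.3, -0.5, 0], "linear": [-0.0026, -0.0008, 0.005], "grip": 0.0}, {"delta_rot": [0, 0, 0], "linear": [0, 0, 0.002], "grip": 0.0}, {"delta_rot": [0, 0, 0], "linear": [0, 0, 0], "grip": 0.0}, {"delta_rot": [0, 0, 0], "linear": [0, 0, 0], "grip": 0.0}]}}

```text
t: 16.2
tool_pos: [0.6228, 0.2456, 0.208]
tool_rot: [-0.975, 2.977, -0.001]
contact_force: [1.0, -0.2, -0.7]
opening: 0.0127
grip_force: 48.7
```

```bash
cat > pin.py <<'E'
from h import *
plan(np.load("Rp.npy"),[.6206,.245,.152]); o=ctrl.get_obs();p=o["tool_pos"];print(p,o["contact_force"])
E
python3 pin.py
```

```text
turn [-0.2   0.46 -0.02] shift before [0.0026 0.001  0.0559] after [0.0021 0.0008 0.056 ] | world [-0.0022 -0.0006 -0.056 ] t 16.2
[0.6228107  0.24561845 0.20795592] [ 0.98636399 -0.18868144 -0.7021281 ]
```

Request:
{"api": "jog_arm", "payload": {"steps": [{"delta_rot": [-0.1, 0.2, 0], "linear": [0.0012, 0.0005, 0.008], "grip": 0.0}, {"delta_rot": [0, 0, 0], "linear": [0, 0, 0.003], "grip": 0.0}, {"delta_rot": [0, 0, 0], "linear": [0, 0, 0], "grip": 0.0}, {"delta_rot": [0, 0, 0], "linear": [0, 0, 0], "grip": 0.0}]}}

```text
t: 16.6
tool_pos: [0.6214, 0.2457, 0.1961]
tool_rot: [-0.978, 2.982, -0.0]
contact_force: [-0.1, -0.6, -0.5]
opening: 0.0128
grip_force: 48.7
```

```bash
python3 pin.py
```

```text
turn [-0.07  0.19  0.01] shift before [ 0.0012 -0.      0.0441] after [ 0.0011 -0.0001  0.0441] | world [-0.0008 -0.0007 -0.0441] t 16.6
[0.62139838 0.24569379 0.19605844] [-0.14337759 -0.58079324 -0.50680415]
```

Good: within 1 mm. I'll insert slowly.

Request:
{"api": "jog_arm", "payload": {"steps": [{"delta_rot": [0, 0.1, 0], "linear": [0.0006, 0, 0.004], "grip": 0.0}, {"delta_rot": [0, 0, 0], "linear": [0, 0, 0.004], "grip": 0.0}, {"delta_rot": [0, 0, 0], "linear": [0, 0, 0.004], "grip": 0.0}, {"delta_rot": [0, 0, 0], "linear": [0, 0, 0.004], "grip": 0.0}, {"delta_rot": [0, 0, 0], "linear": [0, 0, 0], "grip": 0.0}]}}

```text
t: 17.1
tool_pos: [0.6206, 0.2452, 0.1792]
tool_rot: [-0.979, 2.985, -0.001]
contact_force: [0.0, 0.4, -0.8]
opening: 0.0124
grip_force: 48.7
```

```bash
python3 pin.py
```

```text
turn [-0.05  0.02  0.01] shift before [ 0.0001 -0.0002  0.0272] after [ 0.0001 -0.0002  0.0272] | world [ 0.     -0.0002 -0.0272] t 17.1
[0.62058448 0.24521334 0.17921655] [ 0.03815775  0.44054206 -0.81786586]
```

Tip is about 11 mm in, with no contact. I'll continue.

Request:
{"api": "jog_arm", "payload": {"steps": [{"delta_rot": [0, 0, 0], "linear": [0, 0, 0.004], "grip": 0.0}, {"delta_rot": [0, 0, 0], "linear": [0, 0, 0.005], "grip": 0.0}, {"delta_rot": [0, 0, 0], "linear": [0, 0, 0.005], "grip": 0.0}, {"delta_rot": [0, 0, 0], "linear": [0, 0, 0.005], "grip": 0.0}, {"delta_rot": [0, 0, 0], "linear": [0, 0, 0.004], "grip": 0.0}, {"delta_rot": [0, 0, 0], "linear": [0, 0, 0], "grip": 0.0}]}}

```text
t: 17.7
tool_pos: [0.6206, 0.2452, 0.1563]
tool_rot: [-0.979, 2.985, -0.001]
contact_force: [-0.4, 0.1, -0.9]
opening: 0.013
grip_force: 48.7
```

```bash
python3 pin.py
```

```text
turn [-0.05  0.03  0.01] shift before [ 0.0002 -0.0001  0.0043] after [ 0.0002 -0.0002  0.0043] | world [-0.     -0.0002 -0.0043] t 17.7
[0.6206445  0.24522243 0.15627772] [-0.4170179   0.1032607  -0.90696924]
```

Request:
{"api": "jog_arm", "payload": {"steps": [{"delta_rot": [0, 0, 0], "linear": [0, 0, 0.0015], "grip": 0.0}, {"delta_rot": [0, 0, 0], "linear": [0, 0, 0.0015], "grip": 0.0}, {"delta_rot": [0, 0, 0], "linear": [0, 0, 0.001], "grip": 0.0}, {"delta_rot": [0, 0, 0], "linear": [0, 0, 0], "grip": 0.0}]}}

```text
t: 18.1
tool_pos: [0.6212, 0.2453, 0.1533]
tool_rot: [-0.978, 2.983, -0.001]
contact_force: [-0.6, 0.4, -1.2]
opening: 0.0125
grip_force: 48.7
```

Request:
{"api": "jog_arm", "payload": {"steps": [{"delta_rot": [0, 0, 0], "linear": [0, 0, 0.001], "grip": 0.0}, {"delta_rot": [0, 0, 0], "linear": [0, 0, 0.001], "grip": 0.0}, {"delta_rot": [0, 0, 0], "linear": [0, 0, 0.001], "grip": 0.0}, {"delta_rot": [0, 0, 0], "linear": [0, 0, 0], "grip": 0.0}]}}

```text
t: 18.5
tool_pos: [0.6214, 0.2454, 0.1518]
tool_rot: [-0.978, 2.982, -0.001]
contact_force: [-1.9, -0.5, 4.8]
opening: 0.0123
grip_force: 49.3
```

The collar is on the eyelet at the expected height. I'll release and withdraw.

Request:
{"api": "jog_arm", "payload": {"steps": [{"delta_rot": [0, 0, 0], "linear": [0, 0, -0.0005], "grip": 0.0}, {"delta_rot": [0, 0, 0], "linear": [0, 0, 0], "grip": 0.025}, {"delta_rot": [0, 0, 0], "linear": [0, 0, 0], "grip": 0.035}, {"delta_rot": [0, 0, 0], "linear": [0, 0, 0], "grip": 0.035}, {"delta_rot": [0, 0, 0], "linear": [0, 0, -0.01], "grip": 0.035}, {"delta_rot": [0, 0, 0], "linear": [0, 0, -0.03], "grip": 0.035}, {"delta_rot": [0, 0, 0], "linear": [0, 0, -0.04], "grip": 0.035}, {"delta_rot": [0, 0, 0], "linear": [0, 0, -0.03], "grip": 0.035}, {"delta_rot": [0, 0, 0], "linear": [0, 0, 0], "grip": 0.035}]}}

```text
t: 19.4
tool_pos: [0.6236, 0.2461, 0.269]
tool_rot: [-0.974, 2.971, -0.002]
contact_force: [0.1, 0.1, 0.2]
opening: 0.0349
grip_force: 0.0
```

Request:
{"api": "jog_arm", "payload": {"steps": [{"delta_rot": [0, 0, 0], "linear": [0.04, 0, 0], "grip": 0.035}, {"delta_rot": [0, 0, 0], "linear": [0.045, 0, 0], "grip": 0.035}, {"delta_rot": [0, 0, 0], "linear": [0.045, 0, 0], "grip": 0.035}, {"delta_rot": [0, 0, 0], "linear": [0.045, 0, 0], "grip": 0.035}, {"delta_rot": [0, 0, 0], "linear": [0.03, 0, 0], "grip": 0.035}, {"delta_rot": [0, 0, 0], "linear": [0, 0, 0], "grip": 0.035}, {"delta_rot": [0, 0, 0], "linear": [0, 0, 0], "grip": 0.035}]}}

```text
t: 20.1
tool_pos: [0.4556, 0.1238, 0.2607]
tool_rot: [-0.977, 2.982, -0.001]
contact_force: [0.7, -0.1, 0.3]
opening: 0.0352
grip_force: 0.0
```

Run:
```python
from h import *
np.set_printoptions(precision=4,suppress=True)
I={}
for nm in("top","side"):
    im,d=ctrl.get_image(nm);I[nm]=im;X=cloud(nm,d);b=(150,150,215,215) if nm=="top" else (150,180,200,255)
    m=mask(im,b,0,4,150,70)|mask(im,b,174,180,150,70); m[X[...,2]<.12]=0; print(nm,"red",cen(m),X[m>0][:,2].max())
    h=cv2.cvtColor(im,cv2.COLOR_RGB2HSV);w=(h[...,1]<60)&(h[...,2]>90)&(abs(X[...,2]-.121)<.006)&(np.hypot(X[...,0]-.558,X[...,1]-.2)<.06)
    P=X[w];q=P.mean(0);k=np.linalg.svd(P-q)[2][2];print("disc plane",q,k*np.sign(k[2]),len(P))
f=lambda i,x,y:cv2.resize(i[y:y+100,x:x+100],(390,390),interpolation=cv2.INTER_CUBIC)[:,:,::-1]
cv2.imwrite("pics/g7.png",np.hstack([f(I["top"],155,140),f(I["side"],150,165)]))
```

```text
top red (array([176.0556, 171.7222]), 18) 0.1738735109400171
disc plane [0.5645 0.2004 0.1223] [0.0005 0.0008 1.    ] 1113
side red (array([177.241 , 218.0723]), 83) 0.1705838414693453
disc plane [0.554  0.2074 0.1215] [-0.0013  0.0038  1.    ] 1354
```

View pics/g7.png

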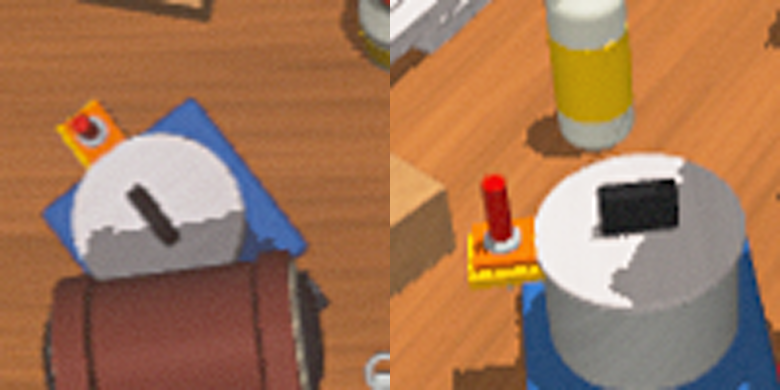

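The pin stands in the eyelet at top crop (90,128) and side crop (500,215). Its collar is down, its handle top is about 0.17 m high as expected, and the cover is level.

```bash
python3 -c "
from station import ctrl; print(ctrl.finish_job())"
```

```text
the job is handed in; nothing more can be done
None
```

The job is handed in at about 20 s on the robot clock: the cover is seated level on the pot and the locking pin is through both holes with its collar on the eyelet, confirmed in both camera views before hand-in.

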